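# Shut the ring case without a bang

## Task

Shut the blue lid of the ring case on the jeweller's bench: with closed fingers gently press the brass tongue inside the lid so that the lid tips over towards the front of the case, catch the falling lid on the outside of the fingers, and lower it gently until it is fully shut, without letting it slam. Never pinch the lid or its tongue between the fingers, and leave everything else on the bench as it lies.

Things in the scene. Friction and masses are not known exactly. Their poses are not given: they have to be found in the camera images.
- case: Fixed dark wooden ring case, open on top, 130 mm deep (its x), 180 wide (its y), 70 high, walls 6 mm. Origin: centre of its underside on the bench. Its -x side is its front, its +x rim carries the hinge, along its y; z up. Inside, two grey ring pads, 40 mm high and 44 wide, stand along the left and right walls, with a free gap of 76 mm between them.
- hinge (a point): The hinge axis of the lid at its middle, 65 mm behind the case's origin (+x) and 70 mm above the bench; axes parallel to the case's.
- lid (a joint): Angle of the lid in rad: 0 fully shut (level), pi/2 upright, 1.8 its stop leaning backwards. It starts near upright, held only by slight hinge friction (0.035 N m): pushed forward to less than about 1.3 it falls freely towards the case's front (-x).
- lid_edge (a point): Middle of the lid's free edge, on its underside, 160 mm from the hinge. Axes turn with the lid: x towards the hinge, y along the hinge, z out of its outer face; the underside looks to -z. Shut, the lid juts 30 mm out over the case's front wall: a finger under that lip can let it down all the way and then leave downwards and forwards.
- lid_mid (a point): Centre of the lid, a flat blue plate 160 mm long from the hinge, 184 mm wide, 8 mm thick, about 0.2 kg. The point lies 80 mm from the hinge, at mid-thickness; axes as for lid_edge. The hinge axis lies in the plane of the underside.
- tongue (a point): Centre of the brass tongue, a stiff plate square to the lid's underside, in the middle of its width, 105 mm from the hinge: 6 mm thick, 40 wide along the hinge, standing out 50 mm; axes as for lid_edge. With the lid upright it juts level to the case's front like a small shelf: pressing its upper face down tips the lid forward (1 to 3 N). Shut, it hangs between the ring pads.
- cone: Bystander, loose: wooden ring cone, 52 mm across, 75 mm high. Origin: centre of its underside.
- jar: Bystander, loose: amber jar with red cap, 44 mm across, 55 mm high. Origin: centre of its underside.
- loupe: Bystander, loose: black loupe, 30 mm across, 28 mm high. Origin: centre of its underside.
- pliers: Bystander, loose: small pliers with red handles, about 150 mm long along x, 40 mm wide, 12 mm high, lying flat. Origin: at the joint of the jaws, underside.
- pencil: Bystander, loose: blue pencil, 165 mm long along x, 8 mm thick, lying flat. Origin: its middle, underside.
- bangle: Bystander, loose: brass bangle, 66 mm across, 10 mm high, lying flat. Origin: its centre, underside.

How it is judged:
By the outcome, as a careful person would: the job done as asked, in the order asked, and still so for the second after the job is handed in, with the robot touching nothing.
It also fails if it takes over 54 s, if anything falls off the work surface, if the arm or the gripper's body presses on something with over 40 N, if the wrist force passes 120 N, or if a joint passes its speed limit or range.

## Robot

A 6-joint arm with a two-finger parallel gripper is mounted at the origin on the work surface. World frame = base frame: x ahead of the robot, y to its left, z up, the work surface at z = 0. Lengths are in mm, angles in rad, forces in N, time in s.
With the tool pointing down it reaches from about 300 to 875 mm from the base axis. Payload 4.2 kg.
Tool frame: the origin (TCP) lies at the very end of the fingers, on their centre line; the grasp point (between the pads) lies 19 mm behind it; z points along the fingers, y is the line along which they close (so a half turn about z gives the same grasp; the last joint's range is limited). The gripper opens to 85 mm and grips with 20 to 120 N. Pads are 22 mm wide; open, the fingers measure 114 mm over their backs; the gripper's body (76 mm by 85 mm) begins 54 mm behind the grasp point. The pads swing forward as they close: fully open they stand 13 mm farther back than shut.
Start: joints at [1.23, 0.32, 1.565, -0, 1.257, -0.02], TCP at [181.314, 545.68, 231.338] pointing down, gripper open.
Joint ranges: [-3.11, 3.11], [-0.84, 2.01], [0.21, 2.61], [-1.34, 4.49], [0.05, 2.63], [-2.56, 2.56]. Speed limits (rad/s): [2.57, 2.57, 3.14, 3.14, 3.14, 3.14].

## Interface

Orientations are given as [roll, pitch, yaw] about the fixed x, y, z axes, in that order (R = Rz(yaw) Ry(pitch) Rx(roll)).
In Python, from cell import manip gives the robot as it stands.
- The arm moves only by the shell command python3 -m crank 'ROWS' [FORCE]. ROWS is JSON, a list of rows, each a list of 5 numbers: the shift along the tool's x, y, z in cm, then the turn about the tool's z in degrees, then the finger opening in cm, from 0 to 8.54. A call has 1 to 5 rows; each row is the pose to reach, as a shift and turn from the pose commanded when the call began, along the tool's axes at that moment; what a row does not reach only later rows make up. A row lasts 1/12 s, in which the tool goes at most 41.7 mm and 7.16 degrees, less where a joint would pass 70% of its speed; a pose out of reach is approached as far as the arm can. A call with a gripper value outside its range is refused whole. The fingers move at their own pace and stop on an object; FORCE is the grip in N (left out, the last holds). Time passes only in rows, so rows that repeat a pose let the fingers close. It gives the time, the measured TCP pose, the force, the opening and the grip force at its end, in the units of the state.
- manip.read_state(): the state, without advancing time (a new reading comes with each control period).
- manip.get_image(name): name is "side" or "top"; returns the picture (480x640x3 uint8, red, green, blue); there is no depth.
- manip.get_calibration(name): a dict with "fx", "fy", "cx", "cy" (pixels), "dist" ([k1, k2, p1, p2, k3] as OpenCV has them; the pictures are not rectified), "origin" and "rotation" of the camera in the world. Camera axes: x right, y up, looking along -z (the intrinsics and any distortion apply to the point x, -y, -z); pixel columns grow to the right and rows downward; lengths in mm; the calibration is good to about 2 mm. A picture is of the moment at which its call begins. get_calibration takes no time and is no camera call.
- manip.finish_job(): hands the job in; it is judged then, once.
The state is a dict: "time_s": time; "qpos": joint angles; "joint_vel": joint speeds; "tau": joint torques, N m; "eef_pos": TCP position; "orientation": TCP orientation; "force": force on the tool from outside, world axes, zero at the start; "moment": the same for the moment, N m; "finger_gap": opening from 0.0 (shut) to 1.0 (fully open); "gripper_force": force on a finger pad.
Only numpy, scipy, OpenCV 4.12 (cv2) and the standard library are available. Lean on these libraries where they do the work, as an engineer would, in place of code of your own. Each camera call takes 0.05 s, during which the arm holds its last target. There are 200 camera calls.

## Working session

There is one attempt and no reset: what is moved stays moved. The work goes in short steps, Python scripts to look and compute and a shell command to move; the robot and the scene stay as the last step left them, time stands still between calls to the robot, and variables do not carry over. Pictures are saved under pics/ and viewed, at most 10 in all, crops included, and the job is handed in when it is done.

```bash
mkdir -p pics; ls
python3 - <<'E'
from cell import manip
import cv2
for n in("side","top"):
    im=manip.get_image(n); cv2.imwrite(f"pics/{n}0.png",im[:,:,::-1]); c=manip.get_calibration(n); print(n,c)
s=manip.read_state();print(s)
E
```

```text
pics
side {'fx': 458.91384567475296, 'fy': 458.91384567475296, 'cx': 315.3338889232603, 'cy': 233.61127628782296, 'dist': array([-0.0978292,  0.       ,  0.       ,  0.       ,  0.       ]), 'origin': array([ 587.15207302, -386.74948005,  549.13672959]), 'rotation': array([ 0.72982728, -0.01339763,  0.11006155])}
top {'fx': 547.2181110142661, 'fy': 547.2181110142661, 'cx': 315.28253190124286, 'cy': 246.80048657569196, 'dist': array([-0.10366315,  0.        ,  0.        ,  0.        ,  0.        ]), 'origin': array([500.58117057,  61.92473266, 906.91244129]), 'rotation': array([ 0.08413619, -0.02742696, -1.57028305])}
{'time_s': 0.1, 'qpos': array([ 1.22995805e+00,  3.20223090e-01,  1.56556853e+00, -6.80585840e-06,
        1.25741615e+00, -1.99982203e-02]), 'joint_vel': array([-0.00020825, -0.0011597 , -0.00276684,  0.00082497, -0.00083909,
       -0.00025686]), 'tau': array([-2.15820452e-03, -4.16415524e+01, -2.34705698e+01, -2.16316580e-04,
        4.90315098e-03,  1.59624983e-05]), 'eef_pos': array([181.18810278, 545.24545134, 230.56468196]), 'orientation': array([-3.13997772e+00, -2.58277275e-05,  2.82075468e+00]), 'force': array([ 1.05381578, -0.59273268, -0.29648194]), 'moment': array([-0.0185962 ,  0.058628  ,  0.01981041]), 'gripper_force': 0.0, 'finger_gap': 0.9979201073444108}
```

View pics/side0.png

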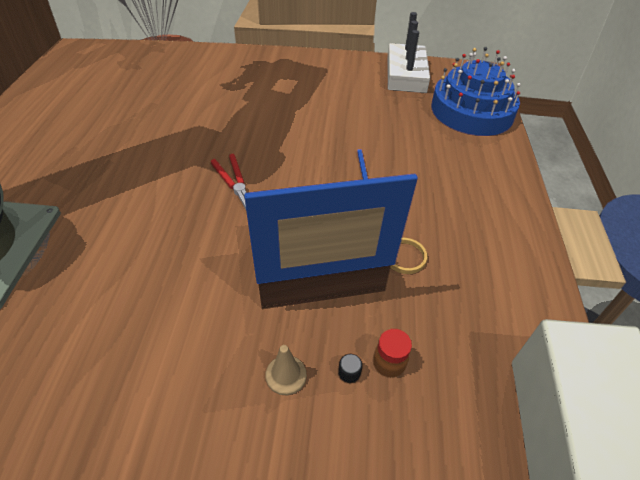

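View pics/top0.png

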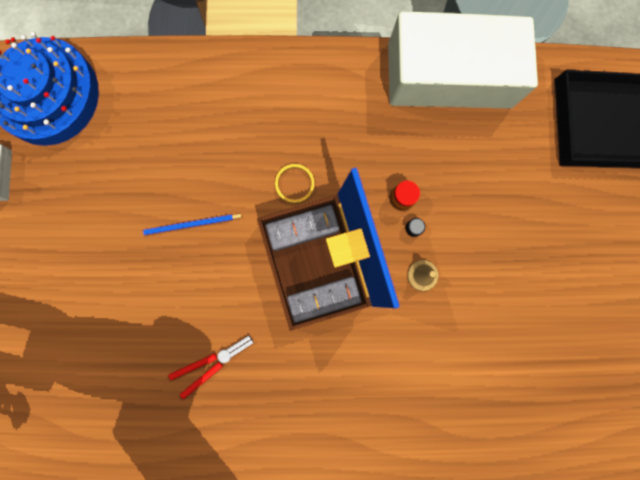

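The side view shows the lid from behind: its top edge runs from (248,193) to (416,176). The cone (286,375), loupe (350,367) and jar (393,352) are behind it. In the top view, the case rim corners are about (263,219), (338,203), (367,304) and (293,328). The tongue is at (348,248), the lid's free edge runs (356,170)–(397,306), and the case front faces image left (world +y).

```bash
cat > h.py <<'E'
import numpy as np,cv2
from scipy.spatial.transform import Rotation as R
from cell import manip
def ray(n,px):
    c=manip.get_calibration(n);K=np.array([[c['fx'],0,c['cx']],[0,c['fy'],c['cy']],[0,0,1]])
    u=cv2.undistortPoints(np.array(px,float).reshape(-1,1,2),K,c['dist']).reshape(-1,2)
    d=np.c_[u[:,0],-u[:,1],-np.ones(len(u))]
    return c['origin'],d@R.from_euler('xyz',c['rotation']).as_matrix().T
def onz(n,px,z):
    o,d=ray(n,px); return o+d*((np.asarray(z)-o[2])/d[:,2])[...,None]
def tri(p,q):
    o1,d1=ray('top',[p]);o2,d2=ray('side',[q]);d1=d1[0];d2=d2[0]
    s=np.linalg.lstsq(np.c_[d1,-d2],o2-o1,rcond=None)[0]
    a=o1+s[0]*d1;b=o2+s[1]*d2;return (a+b)/2,np.linalg.norm(a-b)
E
python3 - <<'E'
from h import *
np.set_printoptions(precision=1,suppress=True)
t=cv2.imread('pics/top0.png');s=cv2.imread('pics/side0.png')
ht=cv2.cvtColor(t,cv2.COLOR_BGR2HSV);hs=cv2.cvtColor(s,cv2.COLOR_BGR2HSV)
def quad(h,lo,hi,roi):
    m=cv2.inRange(h,lo,hi);k=np.zeros_like(m);x0,y0,x1,y1=roi;k[y0:y1,x0:x1]=m[y0:y1,x0:x1]
    k=cv2.morphologyEx(k,cv2.MORPH_OPEN,np.ones((3,3)))
    c=max(cv2.findContours(k,0,2)[0],key=cv2.contourArea);c=cv2.convexHull(c)
    for e in range(1,30):
        a=cv2.approxPolyDP(c,e,True)
        if len(a)<=4:break
    return a.reshape(-1,2),cv2.minAreaRect(c)
print('lid top',quad(ht,(105,120,40),(125,255,255),(320,150,410,320)))
print('lid side',quad(hs,(105,120,40),(125,255,255),(235,165,425,290)))
print('tongue',quad(ht,(20,120,120),(32,255,255),(322,225,375,270)))
C=onz('top',[(263,219),(338,203),(367,304),(293,328)],70.)
print(C,[np.linalg.norm(C[i]-C[i-1]) for i in range(4)],C.mean(0))
cv2.imwrite('pics/crop.png',cv2.resize(t[155:340,250:415],None,fx=3.2,fy=3.2,interpolation=cv2.INTER_CUBIC))
E
```

```text
lid top (array([[352, 169],
       [396, 307],
       [373, 305],
       [339, 198]], dtype=int32), ((365.501708984375, 240.63446044921875), (144.84005737304688, 25.37853240966797), 72.77656555175781))
lid side (array([[416, 176],
       [393, 264],
       [257, 282],
       [245, 193]], dtype=int32), ((335.02001953125, 220.63999938964844), (102.81332397460938, 172.9582977294922), 81.8698959350586))
tongue (array([[361, 230],
       [368, 256],
       [334, 266],
       [326, 238]], dtype=int32), ((347.2000427246094, 247.39999389648438), (30.879018783569336, 37.348907470703125), 72.89727020263672))
[[613.9 119.6  70. ]
 [639.4   3.8  70. ]
 [483.7 -40.2  70. ]
 [447.4  72.8  70. ]] [np.float64(173.00521994740168), np.float64(118.49007800757292), np.float64(161.82600934012572), np.float64(118.6225216759219)] [546.1  39.   70. ]
```

View pics/crop.png

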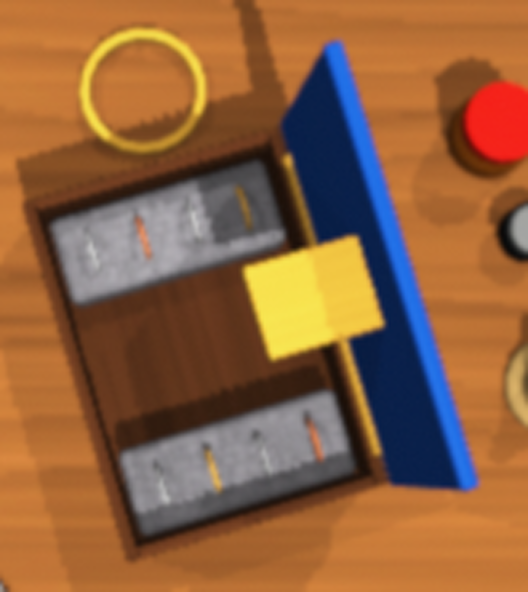

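The crop shows the rim corners at full-image pixels (257,219), (291,329), (370,304) and (337,196). The underside of the lid's free edge runs (353,168)–(394,308), and the tongue quad is (326,238), (361,230), (368,256), (334,266).

Run:
```python
from h import *
np.set_printoptions(precision=1,suppress=True)
C=onz('top',[(257.2,219.1),(336.9,196.3),(370.3,304.4),(291.3,329.4)],70.)
print(C,[np.linalg.norm(C[i]-C[i-1]) for i in range(4)],C.mean(0))
# case x axis: front->back
x=(C[1]+C[2]-C[0]-C[3]);x/=np.linalg.norm(x);y=C[0]+C[1]-C[2]-C[3];y/=np.linalg.norm(y)
print('x',x,'y',y,x@y,'yaw',np.arctan2(x[1],x[0]),np.arctan2(-y[0],y[1]))
m=C.mean(0);yaw=(np.arctan2(x[1],x[0])+np.arctan2(-y[0],y[1]))/2
ex=np.array([np.cos(yaw),np.sin(yaw),0]);ey=np.array([-ex[1],ex[0],0]);H=m+65*ex
print('yaw',yaw,'hinge',H)
def loc(P):P=np.atleast_2d(P)-H;return np.c_[P@ex,P@ey,P[:,2]]
for th in(1.4,1.5,1.57,1.65,1.75):
    z=70+160*np.sin(th); E=onz('top',[(353,168),(394.4,308)],z)
    print(th,'edge loc',loc(E).ravel(),'expect x',-160*np.cos(th))
for a,b in[((355,168),(416,178)),((398,306),(247,195))]:
    p,e=tri(a,b);print('tri outer edge',p,e,loc(p))
for z in(170,175,180):print('tongue',z,loc(onz('top',[(361,230),(326,238),(334,266),(368,256)],z)))
for n,px,z in[('top',[(406,193)],55),('top',[(416,227)],28),('top',[(426,273)],75),('top',[(295,183)],10)]:
    p=onz(n,px,z);print(p,loc(p))
```

```text
[[613.7 128.5  70. ]
 [649.9   5.5  70. ]
 [483.  -45.2  70. ]
 [445.3  75.4  70. ]] [np.float64(176.67227097196508), np.float64(128.1807300556305), np.float64(174.39759957831748), np.float64(126.35980419394878)] [548.  41.  70.]
x [ 0.3 -1.   0. ] y [1.  0.3 0. ] -0.005666518599217185 yaw -1.2761477407639676 -1.270481191839529
yaw -1.2733144663017484 hinge [567.  -21.1  70. ]
1.4 edge loc [ 10.8  92.1 157.7   7.6 -91.5 157.7] expect x -27.194742864038567
1.5 edge loc [ 10.5  91.7 159.6   7.3 -91.3 159.6] expect x -11.317952266832465
1.57 edge loc [ 10.4  91.6 160.    7.2 -91.3 160. ] expect x -0.12741227371732214
1.65 edge loc [ 10.5  91.7 159.5   7.3 -91.3 159.5] expect x 12.659342209077417
1.75 edge loc [ 10.8  92.1 157.4   7.6 -91.5 157.4] expect x 28.519368903918732
tri outer edge [658.2  -7.1 226.8] 0.5959699830643378 [[ 13.3  91.3 156.8]]
tri outer edge [485.1 -59.1 230. ] 1.5573051804884848 [[ 12.3 -89.5 160. ]]
tongue 170 [[  4.9  18.2 100. ]
 [-43.9  21.6 100. ]
 [-44.8 -17.9 100. ]
 [  3.4 -18.4 100. ]]
tongue 175 [[  4.2  17.8 105. ]
 [-44.3  21.1 105. ]
 [-45.1 -18.  105. ]
 [  2.7 -18.5 105. ]]
tongue 180 [[  3.5  17.4 110. ]
 [-44.7  20.7 110. ]
 [-45.5 -18.2 110. ]
 [  2.  -18.7 110. ]]
[[ 658.7 -105.6   55. ]] [[107.7  62.9 -15. ]]
[[ 607.6 -126.5   28. ]] [[112.7   7.9 -42. ]]
[[ 530.9 -131.    75. ]] [[ 94.4 -66.8   5. ]]
[[682.6  71.1  10. ]] [[-54.3 137.6 -60. ]]
```

```bash
python3 -m crank '[[-2.6,-1.9,0,0,0],[-5.2,-3.8,0,0,0],[-7.8,-5.8,0,0,0],[-10.4,-7.7,0,0,0],[-13,-9.7,0,0,0]]' 20
python3 -m crank '[[-2.6,-1.9,0,0,0],[-5.2,-3.8,0,0,0],[-7.8,-5.8,0,0,0],[-10.4,-7.7,0,0,0],[-13,-9.7,0,0,0]]'
python3 -m crank '[[-2.6,-1.9,0,0,0],[-5.2,-3.8,0,0,0],[-7.8,-5.8,0,0,0],[-10,-7.4,0,0,0],[-10,-7.4,0,0,0]]'
python3 -m crank '[[0,0,0,7,0],[0,0,0,14,0],[0,0,0,21,0],[0,0,0,28,0],[0,0,0,28,0]]'
python3 -m crank '[[0,0,0,7,0],[0,0,0,14,0],[0,0,0,21,0],[0,0,0,26.5,0],[0,0,0,26.5,0]]'
```

```text
time_s: 0.52
eef_pos: [274.5, 411.2, 230.9]
orientation: [-3.141, -0.0, 2.821]
force: [0.2, 0.2, 0.8]
finger_gap: 0.294
gripper_force: 0.0
time_s: 0.93
eef_pos: [367.3, 278.1, 231.1]
orientation: [-3.141, -0.0, 2.821]
force: [0.6, 0.3, 0.2]
finger_gap: -0.001
gripper_force: 0.0
time_s: 1.35
eef_pos: [440.6, 174.5, 231.0]
orientation: [-3.14, 0.001, 2.816]
force: [0.7, -0.7, -0.4]
finger_gap: 0.001
gripper_force: 0.0
time_s: 1.77
eef_pos: [437.9, 178.2, 231.0]
orientation: [-3.141, -0.001, 2.33]
force: [-0.1, -0.9, 0.3]
finger_gap: 0.0
gripper_force: 0.0
time_s: 2.18
eef_pos: [438.0, 178.2, 231.1]
orientation: [-3.141, -0.0, 1.871]
force: [-0.4, -0.1, 0.6]
finger_gap: -0.003
gripper_force: 0.0
```

```bash
python3 -m crank '[[-3.9,1.3,0,0,0],[-7.8,2.6,0,0,0],[-11.7,3.9,0,0,0],[-15,5.2,0,0,0],[-17,6.5,0,0,0]]'
python3 -m crank '[[-2,0,0,0,0],[-2.3,0,2,0,0],[-2.3,0,3.5,0,0],[-2.3,0,3.5,0,0],[-2.3,0,3.5,0,0]]'
python3 - <<'E'
from h import *
for n in("side","top"):cv2.imwrite(f"pics/{n}1.png",manip.get_image(n)[:,:,::-1])
a=cv2.imread('pics/top1.png')[120:360,220:460];b=cv2.imread('pics/side1.png')[100:340,200:440]
cv2.imwrite('pics/c1.png',cv2.resize(np.hstack([a,b]),(800,400)))
E
```

```text
time_s: 2.6
eef_pos: [551.7, 31.9, 231.1]
orientation: [-3.141, 0.001, 1.873]
force: [0.3, 0.6, 0.0]
finger_gap: -0.0
gripper_force: 0.0
time_s: 3.02
eef_pos: [556.8, 12.7, 195.7]
orientation: [-3.14, -0.001, 1.873]
force: [-0.3, 0.6, -1.2]
finger_gap: 0.003
gripper_force: 0.0
```

View pics/c1.png

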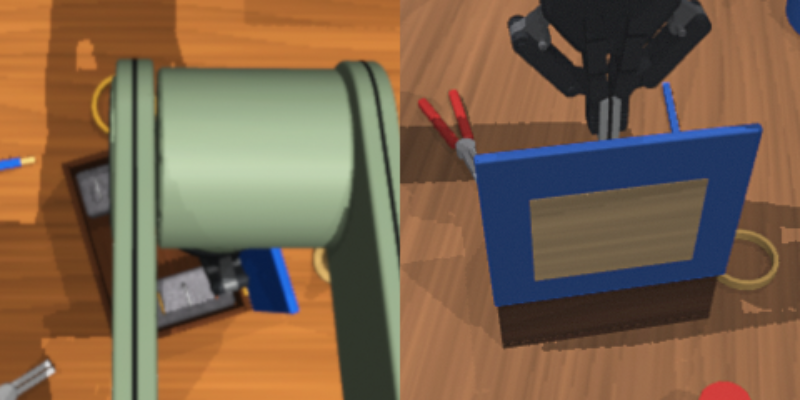

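```bash
python3 -m crank '[[0.7,0,0.3,0,0],[1.3,0,0.6,0,0],[1.3,0,0.9,0,0],[1.3,0,1.1,0,0],[1.3,0,1.1,0,0]]'
for i in 1; do python3 -m crank '[[0,0,0.1,0,0],[0,0,0.2,0,0],[0,0,0.3,0,0],[0,0,0.4,0,0],[0,0,0.5,0,0]]'; done
python3 -m crank '[[0,0,0.1,0,0],[0,0,0.2,0,0],[0,0,0.3,0,0],[0,0,0.4,0,0],[0,0,0.5,0,0]]'
python3 - <<'E'
from h import *
cv2.imwrite("pics/side2.png",manip.get_image("side")[100:340,200:440,::-1])
E
```

```text
time_s: 3.53
eef_pos: [553.2, 25.2, 184.9]
orientation: [-3.141, -0.0, 1.87]
force: [-0.0, 0.8, -0.8]
finger_gap: 0.002
gripper_force: 0.0
time_s: 3.95
eef_pos: [553.6, 25.0, 180.5]
orientation: [3.141, -0.0, 1.869]
force: [-1.9, 1.8, 6.2]
finger_gap: -0.001
gripper_force: 3.5
time_s: 4.37
eef_pos: [553.1, 27.2, 179.2]
orientation: [3.139, -0.004, 1.869]
force: [-9.1, 7.8, 24.8]
finger_gap: -0.002
gripper_force: 13.0
```

View pics/side2.png

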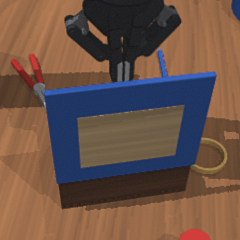

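```bash
python3 -m crank '[[0,0,-0.5,0,0],[0,0,-1,0,0],[0,0,-1.5,0,0],[0,0,-1.5,0,0],[0,0,-1.5,0,0]]'
cat >> h.py <<'E'
yaw=-1.2733;H=np.array([567.,-21.1,70.])
ex=np.array([np.cos(yaw),np.sin(yaw),0]);ey=np.array([-ex[1],ex[0],0])
def loc(P):P=np.atleast_2d(P)-H;return np.c_[P@ex,P@ey,P[:,2]]
def lidside(im):
    h=cv2.cvtColor(im,cv2.COLOR_RGB2HSV);m=cv2.inRange(h,(105,120,40),(125,255,255));k=np.zeros_like(m);k[165:345,235:430]=m[165:345,235:430]
    c=cv2.convexHull(max(cv2.findContours(k,0,2)[0],key=cv2.contourArea))
    for e in range(1,30):
        a=cv2.approxPolyDP(c,e,True)
        if len(a)<=4:break
    a=a.reshape(-1,2);a=a[np.argsort(a[:,1])][:2];a=a[np.argsort(a[:,0])]
    r=[]
    for p,y in zip(a,(-92,92)):
        o,d=ray('side',[p]);d=d[0];P=o+d*((y-(o-H)@ey)/(d@ey));r.append(loc(P)[0])
    return a,np.array(r)
E
python3 - <<'E'
from h import *
np.set_printoptions(precision=1,suppress=True)
for n in('side0','side1'):print(lidside(cv2.imread(f'pics/{n}.png')[:,:,::-1]))
im=manip.get_image('side');print(lidside(im));cv2.imwrite('pics/s3.png',cv2.resize(im[110:230,235:435,::-1],(800,480),interpolation=cv2.INTER_CUBIC))
print(loc(manip.read_state()['eef_pos']))
E
```

```text
time_s: 4.83
eef_pos: [553.7, 24.8, 190.2]
orientation: [3.142, 0.0, 1.869]
force: [0.3, -0.6, 0.3]
finger_gap: -0.002
gripper_force: 0.0
(array([[245, 193],
       [416, 176]], dtype=int32), array([[-206.4,  -92. ,  -38.4],
       [  10.3,   92. ,  156.9]]))
(array([[245, 193],
       [416, 176]], dtype=int32), array([[-206.4,  -92. ,  -38.4],
       [  10.3,   92. ,  156.9]]))
(array([[245, 191],
       [415, 174]], dtype=int32), array([[-273.4,  -92. ,  -95.3],
       [   7. ,   92. ,  156.9]]))
[[-47.8   0.5 119.9]]
```

View pics/s3.png

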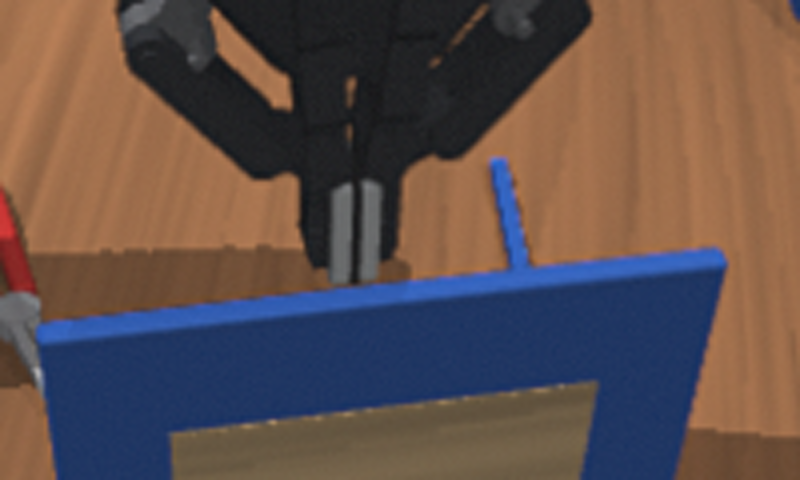

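The lid hardly moved because at the start the tongue travels mostly forward, so friction locked my straight-down press. I'll move closer to the lid and press along the arc about the hinge.

```bash
python3 -m crank '[[-0.8,0,0,0,0],[-1.6,0,0,0,0],[-2.4,0,0,0,0],[-2.4,0,0.3,0,0],[-2.4,0,0.5,0,0]]'
python3 -m crank '[[0,0,0.05,0,0],[0,0,0.1,0,0],[0,0,0.15,0,0],[0,0,0.2,0,0],[0,0,0.2,0,0]]'
python3 -m crank '[[0,0,0.05,0,0],[0,0,0.1,0,0],[0,0,0.1,0,0]]'
python3 -m crank '[[0,0,0.05,0,0],[0,0,0.1,0,0],[0,0,0.1,0,0]]'
```

```text
time_s: 5.3
eef_pos: [560.7, 1.2, 184.8]
orientation: [-3.141, -0.0, 1.868]
force: [-0.4, -0.5, -0.2]
finger_gap: 0.002
gripper_force: 0.0
time_s: 5.72
eef_pos: [560.5, 2.2, 183.3]
orientation: [3.142, -0.0, 1.87]
force: [-0.6, -0.1, -0.3]
finger_gap: 0.0
gripper_force: 0.0
time_s: 5.97
eef_pos: [560.6, 2.1, 182.3]
orientation: [-3.142, -0.0, 1.87]
force: [-0.2, -0.1, -0.1]
finger_gap: 0.0
gripper_force: 0.0
time_s: 6.22
eef_pos: [560.6, 2.0, 181.2]
orientation: [-3.141, -0.0, 1.87]
force: [0.0, -0.0, -0.3]
finger_gap: 0.001
gripper_force: 0.0
```

```bash
python3 -m crank '[[0,0,0.05,0,0],[0.05,0,0.1,0,0],[0.1,0,0.15,0,0],[0.2,0,0.2,0,0],[0.3,0,0.25,0,0]]'
python3 -m crank '[[0.1,0,0.05,0,0],[0.2,0,0.1,0,0],[0.3,0,0.15,0,0],[0.4,0,0.2,0,0],[0.5,0,0.25,0,0]]'
python3 - <<'E'
from h import *
np.set_printoptions(precision=1,suppress=True)
a,r=lidside(manip.get_image('side'));print(a,r[1],loc(manip.read_state()['eef_pos']))
E
```

```text
time_s: 6.63
eef_pos: [559.7, 5.0, 178.9]
orientation: [3.141, -0.0, 1.87]
force: [-0.5, 1.2, 2.4]
finger_gap: 0.0
gripper_force: 1.0
time_s: 7.05
eef_pos: [558.3, 10.0, 177.5]
orientation: [3.141, -0.0, 1.87]
force: [-2.2, 1.6, 9.9]
finger_gap: -0.0
gripper_force: 4.6
[[244 184]
 [412 168]] [ -3.  92. 157.] [[-32.5   0.8 107.5]]
```

```bash
python3 -m crank '[[0.1,0,0,0,0],[0.2,0,0,0,0],[0.3,0,0,0,0],[0.4,0,0.0,0,0],[0.5,0,0.0,0,0]]'
python3 -m crank '[[0.1,0,0.02,0,0],[0.2,0,0.04,0,0],[0.3,0,0.06,0,0],[0.4,0,0.08,0,0],[0.5,0,0.1,0,0]]'
python3 - <<'E'
from h import *
np.set_printoptions(precision=1,suppress=True)
a,r=lidside(manip.get_image('side'));print(a,r[1],loc(manip.read_state()['eef_pos']))
E
```

```text
time_s: 7.52
eef_pos: [556.8, 14.6, 176.4]
orientation: [3.141, -0.0, 1.87]
force: [-1.6, 1.3, 2.6]
finger_gap: -0.0
gripper_force: 1.4
time_s: 7.93
eef_pos: [555.4, 19.3, 175.0]
orientation: [3.142, 0.0, 1.87]
force: [0.6, -0.1, 0.8]
finger_gap: -0.002
gripper_force: 0.4
[[243 176]
 [407 165]] [-16.6  92.  150. ] [[-42.2   0.7 104.9]]
```

```bash
python3 -m crank '[[0.1,0,0.05,0,0],[0.2,0,0.1,0,0],[0.3,0,0.15,0,0],[0.45,0,0.2,0,0],[0.6,0,0.27,0,0]]'
python3 -m crank '[[0.15,0,0.06,0,0],[0.3,0,0.12,0,0],[0.45,0,0.18,0,0],[0.6,0,0.25,0,0],[0.75,0,0.32,0,0]]'
python3 - <<'E'
from h import *
np.set_printoptions(precision=1,suppress=True)
im=manip.get_image('side');cv2.imwrite('pics/s4.png',im[100:340,200:440,::-1])
a,r=lidside(im);print(a,r[1],loc(manip.read_state()['eef_pos']))
E
```

```text
time_s: 8.4
eef_pos: [553.6, 25.2, 172.7]
orientation: [3.141, -0.0, 1.87]
force: [0.6, 1.8, 3.7]
finger_gap: 0.001
gripper_force: 1.4
time_s: 8.82
eef_pos: [551.4, 32.4, 169.4]
orientation: [3.141, -0.0, 1.87]
force: [0.9, 2.1, 2.2]
finger_gap: -0.005
gripper_force: 1.2
[[242 167]
 [401 165]] [-32.3  92.  137.2] [[-56.    0.7  99.2]]
```

View pics/s4.png

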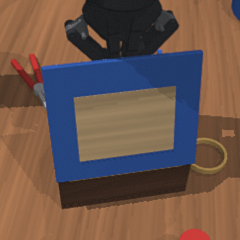

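```bash
python3 -m crank '[[0.2,0,0,0,0],[0.4,0,0,0,0],[0.65,0,0.0,0,0],[0.9,0,0,0,0],[1.15,0,0,0,0]]'
python3 -m crank '[[0.25,0,0,0,0],[0.5,0,0,0,0],[0.75,0,0.05,0,0],[1.0,0,0.05,0,0],[1.25,0,0.1,0,0]]'
python3 - <<'E'
from h import *
np.set_printoptions(precision=1,suppress=True)
im=manip.get_image('side');t=manip.get_image('top')
cv2.imwrite('pics/s5.png',cv2.resize(np.hstack([im[80:320,200:440,::-1],t[120:360,220:460,::-1]]),(800,400)))
print(loc(manip.read_state()['eef_pos']))
E
```

```text
time_s: 9.28
eef_pos: [547.6, 43.3, 169.2]
orientation: [-3.141, -0.0, 1.87]
force: [-0.3, 0.3, 0.2]
finger_gap: 0.0
gripper_force: 0.0
time_s: 9.7
eef_pos: [544.2, 55.3, 168.4]
orientation: [3.141, -0.0, 1.87]
force: [-0.6, 0.8, -0.9]
finger_gap: -0.0
gripper_force: 0.0
[[-80.    0.6  98.3]]
```

View pics/s5.png

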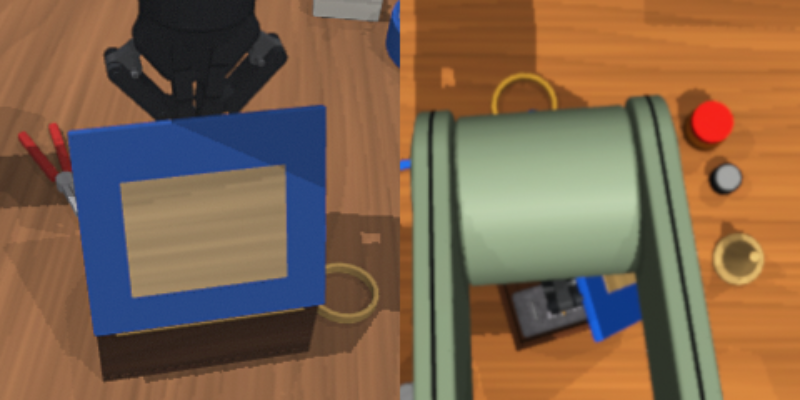

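```bash
cat >> h.py <<'E'
def ang(px,y,off=0,L=160):  # angle of lid from a free-edge corner pixel in the side view, off=8 for outer edge
    o,d=ray('side',[px]);d=d[0];P=loc(o+d*((y-(o-H)@ey)/(d@ey)))[0]
    return P,np.arctan2(P[2],-P[0])-np.arctan2(off,L),np.hypot(P[0],P[2])
E
python3 - <<'E'
from h import *
np.set_printoptions(precision=1,suppress=True)
im=manip.get_image('side');h=cv2.cvtColor(im,cv2.COLOR_RGB2HSV);m=cv2.inRange(h,(105,120,40),(125,255,255));m[:,:235]=0;m[:,430:]=0;m[:120]=0
c=cv2.convexHull(max(cv2.findContours(m,0,2)[0],key=cv2.contourArea))
a=cv2.approxPolyDP(c,3,True).reshape(-1,2);print(a.tolist())
a=a[np.argsort(a[:,1])][:3];p=max(a,key=lambda q:q[0]);print(ang(p,92,0),ang(p,92,8,160))
E
```

```text
[[393, 143], [394, 261], [258, 281], [241, 159]]
(array([ 3.7, 92. ,  2. ]), np.float64(2.639540819484916), np.float64(4.232221532407328)) (array([ 3.7, 92. ,  2. ]), np.float64(2.589582423762973), np.float64(4.232221532407328))
```

Run:
```python
from h import *
print(ang((393,143),92,0),ang((393,143),92,8),ang((401,155),92,0))
print(manip.read_state()['force'],manip.read_state()['time_s'])
```

```text
(array([-66.31689166,  92.        , 143.58727301]), np.float64(1.138125383190792), np.float64(158.16205325658768)) (array([-66.31689166,  92.        , 143.58727301]), np.float64(1.0881669874688493), np.float64(158.16205325658768)) (array([-37.38304072,  92.        , 147.95410869]), np.float64(1.3233096341145214), np.float64(152.60376801217592))
[-0.53835708  0.40895858  1.70427523] 9.85
```

```bash
python3 -m crank '[[0.35,0,0.05,0,0],[0.7,0,0.1,0,0],[1.05,0,0.15,0,0],[1.4,0,0.25,0,0],[1.75,0,0.35,0,0]]'
python3 -m crank '[[0.26,0,0.1,0,0],[0.52,0,0.2,0,0],[0.78,0,0.3,0,0],[1.04,0,0.4,0,0],[1.3,0,0.5,0,0]]'
python3 -m crank '[[0.24,0,0.16,0,0],[0.48,0,0.32,0,0],[0.72,0,0.48,0,0],[0.96,0,0.64,0,0],[1.2,0,0.8,0,0]]'
python3 -m crank '[[0.22,0,0.2,0,0],[0.44,0,0.4,0,0],[0.66,0,0.6,0,0],[0.88,0,0.8,0,0],[1.1,0,1.0,0,0]]'
python3 - <<'E'
from h import *
np.set_printoptions(precision=1,suppress=True)
im=manip.get_image('side')
cv2.imwrite('pics/s6.png',cv2.resize(im[60:320,200:460,::-1],(520,520)))
print(loc(manip.read_state()['eef_pos']))
E
```

```text
time_s: 10.27
eef_pos: [539.0, 72.2, 164.8]
orientation: [-3.142, -0.0, 1.87]
force: [-0.1, -0.5, -0.2]
finger_gap: -0.002
gripper_force: 0.0
time_s: 10.68
eef_pos: [535.2, 84.4, 159.8]
orientation: [-3.142, -0.0, 1.87]
force: [-0.2, 0.4, -1.2]
finger_gap: -0.001
gripper_force: 0.2
time_s: 11.1
eef_pos: [531.7, 95.9, 151.7]
orientation: [-3.142, -0.0, 1.87]
force: [0.1, 0.4, -0.3]
finger_gap: 0.001
gripper_force: 0.2
time_s: 11.52
eef_pos: [528.4, 106.4, 141.7]
orientation: [-3.142, -0.0, 1.87]
force: [-0.9, 1.1, 0.9]
finger_gap: -0.0
gripper_force: 0.3
[[-133.6    0.4   71.3]]
```

View pics/s6.png

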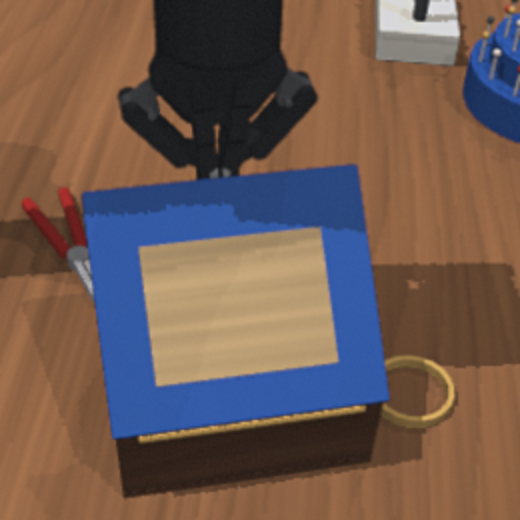

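```bash
python3 -m crank '[[0.2,0,0.24,0,0],[0.4,0,0.48,0,0],[0.6,0,0.72,0,0],[0.8,0,0.96,0,0],[0.96,0,1.2,0,0]]'
python3 -m crank '[[0.17,0,0.26,0,0],[0.34,0,0.52,0,0],[0.51,0,0.8,0,0],[0.68,0,1.06,0,0],[0.84,0,1.32,0,0]]'
python3 -m crank '[[0.14,0,0.28,0,0],[0.28,0,0.56,0,0],[0.42,0,0.85,0,0],[0.56,0,1.14,0,0],[0.7,0,1.44,0,0]]'
cat >> h.py <<'E'
def corners():
    im=manip.get_image('side');h=cv2.cvtColor(im,cv2.COLOR_RGB2HSV);m=cv2.inRange(h,(105,120,40),(125,255,255));m[:,:225]=0;m[:,430:]=0;m[:115]=0
    m=cv2.morphologyEx(m,cv2.MORPH_OPEN,np.ones((7,7)))
    c=cv2.convexHull(max(cv2.findContours(m,0,2)[0],key=cv2.contourArea))
    a=cv2.approxPolyDP(c,4,True).reshape(-1,2);print(a.tolist())
    a=a[np.argsort(a[:,1])][:2];a=a[np.argsort(a[:,0])]
    for p,y in zip(a,(-92,92)):
      # ray with plane y unreliable on the left: use radius on plane through edge instead
      o,d=ray('side',[p]);d=d[0];best=[]
      for th in np.linspace(-.05,1.4,1451):
        e=-160*np.cos(th)+8*np.sin(th),160*np.sin(th)+8*np.cos(th)
        P=H+ex*e[0]+ey*y+np.array([0,0,e[1]]);v=P-o
        best.append((np.linalg.norm(v-d*(v@d)/(d@d)),th))
      print(p,'theta,miss',min(best)[::-1])
    return im
E
python3 - <<'E'
from h import *
np.set_printoptions(precision=1,suppress=True)
corners();print(loc(manip.read_state()['eef_pos']))
E
```

```text
time_s: 11.98
eef_pos: [525.6, 115.6, 129.6]
orientation: [3.142, -0.0, 1.87]
force: [-0.0, 0.7, -0.3]
finger_gap: 0.001
gripper_force: 0.5
time_s: 12.4
eef_pos: [523.2, 123.5, 116.4]
orientation: [3.142, 0.0, 1.87]
force: [-2.0, 1.1, -0.8]
finger_gap: -0.005
gripper_force: 0.4
time_s: 12.82
eef_pos: [521.2, 130.2, 102.0]
orientation: [3.141, -0.0, 1.87]
force: [0.3, 1.2, -0.7]
finger_gap: 0.003
gripper_force: 0.4
[[369, 155], [392, 259], [256, 277], [243, 167]]
[243 167] theta,miss (np.float64(0.378), np.float64(2.478945219234853))
[369 155] theta,miss (np.float64(0.34500000000000003), np.float64(0.6670811113789178))
[[-158.3    0.2   31.5]]
```

```bash
python3 -m crank '[[0.06,0,0.18,0,0],[0.12,0,0.36,0,0],[0.18,0,0.54,0,0],[0.25,0,0.72,0,0],[0.32,0,0.91,0,0]]'
python3 -m crank '[[0.04,0,0.15,0,0],[0.08,0,0.3,0,0],[0.12,0,0.46,0,0],[0.16,0,0.62,0,0],[0.2,0,0.77,0,0]]'
python3 - <<'E'
from h import *
np.set_printoptions(precision=1,suppress=True)
corners();print(loc(manip.read_state()['eef_pos']))
E
```

```text
time_s: 13.28
eef_pos: [520.1, 133.4, 93.1]
orientation: [-3.142, -0.0, 1.869]
force: [-1.9, 2.2, -1.0]
finger_gap: 0.004
gripper_force: 1.6
time_s: 13.7
eef_pos: [519.4, 135.7, 85.4]
orientation: [-3.142, -0.001, 1.869]
force: [-2.2, 5.2, 1.1]
finger_gap: -0.003
gripper_force: 3.0
[[367, 160], [392, 259], [256, 277], [244, 173]]
[244 173] theta,miss (np.float64(0.268), np.float64(2.7631141804845933))
[367 160] theta,miss (np.float64(0.256), np.float64(0.2806350887349107))
[[-163.9    0.4   15.2]]
```

```bash
python3 -m crank '[[0.05,0,0.18,0,0],[0.1,0,0.36,0,0],[0.14,0,0.54,0,0],[0.18,0,0.72,0,0],[0.22,0,0.92,0,0]]'
python3 -m crank '[[0.03,0,0.16,0,0],[0.06,0,0.32,0,0],[0.09,0,0.48,0,0],[0.12,0,0.64,0,0],[0.14,0,0.8,0,0]]'
python3 - <<'E'
from h import *
np.set_printoptions(precision=1,suppress=True)
corners();print(loc(manip.read_state()['eef_pos']))
E
```

```text
time_s: 14.17
eef_pos: [518.7, 138.0, 76.2]
orientation: [-3.142, -0.002, 1.869]
force: [-3.4, 6.6, 0.7]
finger_gap: 0.004
gripper_force: 3.6
time_s: 14.58
eef_pos: [518.2, 139.6, 68.2]
orientation: [-3.142, -0.002, 1.869]
force: [-3.4, 8.6, 1.4]
finger_gap: -0.0
gripper_force: 4.2
[[365, 167], [392, 258], [256, 277], [245, 179]]
[245 179] theta,miss (np.float64(0.17099999999999999), np.float64(3.064171447510844))
[365 167] theta,miss (np.float64(0.14500000000000002), np.float64(0.01084663059231035))
[[-168.     0.4   -2.1]]
```

```bash
for k in 1; do python3 -m crank '[[0.02,0,0.12,0,0],[0.04,0,0.24,0,0],[0.06,0,0.36,0,0],[0.08,0,0.48,0,0],[0.09,0,0.6,0,0]]'; done
python3 -m crank '[[0.01,0,0.12,0,0],[0.02,0,0.24,0,0],[0.03,0,0.36,0,0],[0.04,0,0.48,0,0],[0.05,0,0.6,0,0]]'
python3 - <<'E'
from h import *
np.set_printoptions(precision=1,suppress=True)
corners();print(loc(manip.read_state()['eef_pos']))
E
```

```text
time_s: 15.05
eef_pos: [517.9, 140.6, 62.2]
orientation: [-3.142, -0.002, 1.869]
force: [-2.7, 7.7, 0.3]
finger_gap: -0.0
gripper_force: 4.4
time_s: 15.47
eef_pos: [517.7, 141.3, 56.1]
orientation: [-3.142, -0.003, 1.869]
force: [-3.7, 8.6, -0.1]
finger_gap: -0.002
gripper_force: 4.9
[[366, 172], [391, 259], [256, 277], [246, 184]]
[246 184] theta,miss (np.float64(0.09599999999999999), np.float64(3.567056035008511))
[366 172] theta,miss (np.float64(0.077), np.float64(3.015507884093023))
[[-169.7    0.4  -14.1]]
```

```bash
python3 -m crank '[[0.01,0,0.1,0,0],[0.02,0,0.2,0,0],[0.02,0,0.3,0,0],[0.03,0,0.4,0,0],[0.04,0,0.5,0,0]]'
python3 -m crank '[[0,0,0.1,0,0],[0,0,0.2,0,0],[0.01,0,0.3,0,0],[0.01,0,0.4,0,0],[0.01,0,0.5,0,0]]'
python3 - <<'E'
from h import *
np.set_printoptions(precision=1,suppress=True)
corners();print(loc(manip.read_state()['eef_pos']))
E
```

```text
time_s: 15.93
eef_pos: [517.5, 141.8, 51.1]
orientation: [-3.142, -0.003, 1.869]
force: [-3.2, 9.6, -0.7]
finger_gap: 0.002
gripper_force: 5.1
time_s: 16.35
eef_pos: [517.4, 142.1, 46.1]
orientation: [-3.141, -0.003, 1.868]
force: [-3.7, 10.6, 0.1]
finger_gap: 0.005
gripper_force: 5.8
[[367, 178], [391, 259], [256, 277], [246, 189]]
[246 189] theta,miss (np.float64(0.026999999999999996), np.float64(2.607859597048772))
[367 178] theta,miss (np.float64(-0.0030000000000000027), np.float64(6.056405912516301))
[[-170.5    0.4  -24.1]]
```

```bash
python3 -m crank '[[0,0,0.08,0,0],[0,0,0.16,0,0],[0,0,0.24,0,0],[0,0,0.32,0,0],[0,0,0.4,0,0]]'
python3 -m crank '[[0,0,0.08,0,0],[0,0,0.16,0,0],[0,0,0.24,0,0],[0,0,0.32,0,0],[0,0,0.4,0,0]]'
python3 - <<'E'
from h import *
corners()
E
```

```text
time_s: 16.82
eef_pos: [517.4, 142.3, 42.1]
orientation: [-3.141, -0.003, 1.868]
force: [-3.6, 12.1, -1.0]
finger_gap: -0.0
gripper_force: 6.1
time_s: 17.23
eef_pos: [517.5, 142.3, 39.5]
orientation: [3.141, -0.003, 1.868]
force: [-7.5, 11.6, 16.0]
finger_gap: 0.001
gripper_force: 6.3
[[367, 179], [391, 259], [256, 277], [247, 192]]
[247 192] theta,miss (np.float64(-0.013999999999999999), np.float64(3.5063240740585546))
[367 179] theta,miss (np.float64(-0.016), np.float64(6.279853440442638))
```

```bash
python3 -m crank '[[0.05,0,0,0,0],[0.1,0,0,0,0],[0.2,0,0,0,0],[0.35,0,0,0,0],[0.6,0,0,0,0]]'
python3 -m crank '[[0.8,0,0,0,0],[1.8,0,0,0,0],[3,0,0,0,0],[4,0,0,0,0],[5,0,0,0,0]]'
python3 -m crank '[[0,0,-2,0,0],[1,0,-5,0,0],[3,0,-8,0,0],[6,0,-11,0,0],[9,0,-14,0,0]]'
python3 -m crank '[[0,0,0,0,0],[0,0,0,0,0],[0,0,0,0,0]]'
python3 - <<'E'
from h import *
im=corners();t=manip.get_image('top')
cv2.imwrite('pics/end.png',cv2.resize(np.hstack([im[...,::-1],t[...,::-1]]),(800,300)))
E
```

```text
time_s: 17.7
eef_pos: [517.3, 145.5, 39.0]
orientation: [3.139, 0.002, 1.87]
force: [0.7, -0.4, -0.9]
finger_gap: -0.003
gripper_force: 0.0
time_s: 18.12
eef_pos: [501.0, 195.1, 38.1]
orientation: [-3.141, -0.0, 1.87]
force: [0.4, -0.4, -0.2]
finger_gap: 0.0
gripper_force: 0.0
time_s: 18.53
eef_pos: [474.5, 280.0, 178.6]
orientation: [-3.142, 0.0, 1.869]
force: [0.6, 1.0, 0.2]
finger_gap: 0.001
gripper_force: 0.0
time_s: 18.78
eef_pos: [474.5, 278.9, 176.5]
orientation: [-3.14, 0.001, 1.871]
force: [0.1, 0.6, -0.1]
finger_gap: -0.002
gripper_force: 0.0
[[367, 179], [391, 259], [256, 277], [247, 192]]
[247 192] theta,miss (np.float64(-0.013999999999999999), np.float64(3.5063240740585546))
[367 179] theta,miss (np.float64(-0.016), np.float64(6.279853440442638))
```

View pics/end.png

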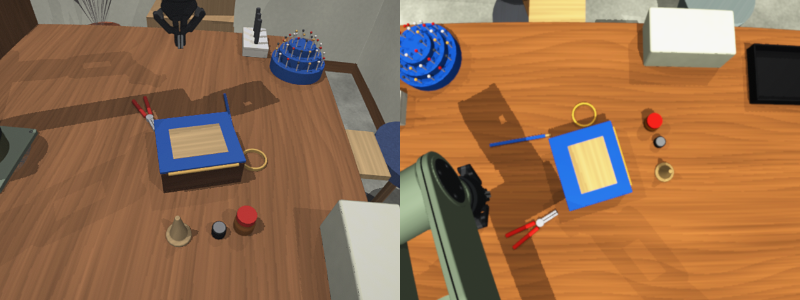

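The lid is shut and level, its corners did not change when the fingers left, and the bystanders lie as they did. The arm is clear.

```bash
python3 -c "
from cell import manip
print(manip.finish_job())"
```

```text
the job is handed in; nothing more can be done
None
```

The lid is fully shut, lowered on the closed fingers without slamming, nothing else on the bench moved, and I handed the job in at about 19 s; the one flaw was that my first press on the tongue reached about 25 N instead of 1–3 N.

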